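# Charge the bench tumbler with a scoop of deburring media

### The job

Take the hand scoop, scoop deburring media out of the steel pan and tip it into the bowl of the vibratory tumbler, so that at least three of the eight ceramic pieces end up in the bowl. Move the media with the scoop only, not with your fingers, and spill none: whatever you do not tip into the bowl stays in the pan. Then lay the scoop back on the open bench, right way up, and leave the other things on the bench where they are.

Things in the scene. Friction and masses are not known exactly. Their poses are not given: they have to be found in the camera images.
- scoop: Hand scoop, loose, about 0.18 kg: aluminium pan open at front and top, 122 mm long, 76 mm wide, with a black plastic handle at the back. Origin under the middle of the pan on its flat underside; x points to the nose, y to its left, z up when upright. Floor 2 mm, walls 2.5 mm thick, 46 mm high at the back, 36 mm at x = -10, tapering to 3 mm at the lip. Starts with nose away from the robot.
- scoop_grip (a point): Point on the middle line of the scoop's handle, at x = -115, z = 76 mm in the scoop's frame: a good place to pinch it across. The handle is a straight flat-sided bar, 22 mm wide (y), 26 mm deep, 118 mm long, rising backwards 35 degrees above the floor line from x = -58, z = 36 mm to x = -155, z = 104 mm.
- scoop_lip (a point): Middle of the scoop's straight front lip, on its underside: x = +60, z = 0 mm in the scoop's frame. The lip is 76 mm wide and 1 mm thick.
- pan: Open flared sheet-steel pan with the media, fixed to the bench. Origin under its middle at bench level; long axis y. Flat floor 88 mm (x) by 200 mm (y), its top 3 mm above the bench; walls 50 mm high. The two ends (+y and -y) lean outward 37 degrees from vertical, the long sides 21 degrees: the mouth is 124 by 270 mm.
- tumbler: Bench vibratory tumbler, fixed, lid off: grey round motor base, springs, and on them an open grey plastic bowl with a post in its centre. Origin under its centre at bench level. Rim 154 mm above the bench, mouth 188 mm inside (202 mm outside); bowl floor 85 mm above the bench, about 150 mm across. Post 52 mm thick at its foot, 24 mm higher up, with a 6 mm stud on top ending 4 mm below the rim.
- bowl_middle (a point): Centre of the space in the bowl, on the post's axis, 100 mm above the bench.
- bowl_rim (a point): Centre of the bowl's mouth at rim height, 154 mm above the bench.
- chip0: Piece of deburring media: a white ceramic cylinder with well-rounded ends, 26 mm thick and 30 mm long, about 36 g. Origin at its centre, x along its axis. All eight are alike, start lying on the floor of the pan, and may roll.
- chip1: Piece of deburring media: a white ceramic cylinder with well-rounded ends, 26 mm thick and 30 mm long, about 36 g. Origin at its centre, x along its axis. All eight are alike, start lying on the floor of the pan, and may roll.
- chip2: Piece of deburring media: a white ceramic cylinder with well-rounded ends, 26 mm thick and 30 mm long, about 36 g. Origin at its centre, x along its axis. All eight are alike, start lying on the floor of the pan, and may roll.
- chip3: Piece of deburring media: a white ceramic cylinder with well-rounded ends, 26 mm thick and 30 mm long, about 36 g. Origin at its centre, x along its axis. All eight are alike, start lying on the floor of the pan, and may roll.
- chip4: Piece of deburring media: a white ceramic cylinder with well-rounded ends, 26 mm thick and 30 mm long, about 36 g. Origin at its centre, x along its axis. All eight are alike, start lying on the floor of the pan, and may roll.
- chip5: Piece of deburring media: a white ceramic cylinder with well-rounded ends, 26 mm thick and 30 mm long, about 36 g. Origin at its centre, x along its axis. All eight are alike, start lying on the floor of the pan, and may roll.
- chip6: Piece of deburring media: a white ceramic cylinder with well-rounded ends, 26 mm thick and 30 mm long, about 36 g. Origin at its centre, x along its axis. All eight are alike, start lying on the floor of the pan, and may roll.
- chip7: Piece of deburring media: a white ceramic cylinder with well-rounded ends, 26 mm thick and 30 mm long, about 36 g. Origin at its centre, x along its axis. All eight are alike, start lying on the floor of the pan, and may roll.
- lid: Bystander: the tumbler's loose clear lid, 202 mm across with a black knob, lying on the bench near the robot. Origin under its centre.
- grinder: Bystander: an angle grinder lying on the bench, about 280 mm long and 115 mm high at its disc. Origin under the middle of its body, which lies along its y.
- magnet: Bystander: flat welding magnet, an arrow-shaped red plate with steel faces, 95 mm long, 80 mm wide and 16 mm thick, lying on the bench. Origin under its middle.
- wire_brush: Bystander: wooden-handled brush, 240 mm long, lying near the robot. Origin under its middle, x along it.

How it is judged:
On the way, in this order (a step that is already met when the one before it is completed fails the run):
1. media lies in the scoop, lifted clear above the pan (((x of chip0 in the frame of scoop between -0.06 and 0.06 m and y of chip0 in the frame of scoop between -0.037 and 0.037 m and z of chip0 in the frame of scoop between 0.005 and 0.07 m) or (x of chip1 in the frame of scoop between -0.06 and 0.06 m and y of chip1 in the frame of scoop between -0.037 and 0.037 m and z of chip1 in the frame of scoop between 0.005 and 0.07 m) or (x of chip2 in the frame of scoop between -0.06 and 0.06 m and y of chip2 in the frame of scoop between -0.037 and 0.037 m and z of chip2 in the frame of scoop between 0.005 and 0.07 m) or (x of chip3 in the frame of scoop between -0.06 and 0.06 m and y of chip3 in the frame of scoop between -0.037 and 0.037 m and z of chip3 in the frame of scoop between 0.005 and 0.07 m) or (x of chip4 in the frame of scoop between -0.06 and 0.06 m and y of chip4 in the frame of scoop between -0.037 and 0.037 m and z of chip4 in the frame of scoop between 0.005 and 0.07 m) or (x of chip5 in the frame of scoop between -0.06 and 0.06 m and y of chip5 in the frame of scoop between -0.037 and 0.037 m and z of chip5 in the frame of scoop between 0.005 and 0.07 m) or (x of chip6 in the frame of scoop between -0.06 and 0.06 m and y of chip6 in the frame of scoop between -0.037 and 0.037 m and z of chip6 in the frame of scoop between 0.005 and 0.07 m) or (x of chip7 in the frame of scoop between -0.06 and 0.06 m and y of chip7 in the frame of scoop between -0.037 and 0.037 m and z of chip7 in the frame of scoop between 0.005 and 0.07 m)) and height (world z) of scoop above 0.09 m), for 0.2 s.
2. at least three pieces are in the tumbler's bowl (((distance between each of chip4, chip5, chip6 and bowl_middle below 0.09 m or distance between each of chip4, chip5, chip7 and bowl_middle below 0.09 m or distance between each of chip4, chip6, chip7 and bowl_middle below 0.09 m or distance between each of chip5, chip6, chip7 and bowl_middle below 0.09 m) or ((distance between chip0 and bowl_middle below 0.09 m or distance between chip1 and bowl_middle below 0.09 m or distance between chip2 and bowl_middle below 0.09 m or distance between chip3 and bowl_middle below 0.09 m) and (distance between each of chip4, chip5 and bowl_middle below 0.09 m or distance between each of chip4, chip6 and bowl_middle below 0.09 m or distance between each of chip4, chip7 and bowl_middle below 0.09 m or distance between each of chip5, chip6 and bowl_middle below 0.09 m or distance between each of chip5, chip7 and bowl_middle below 0.09 m or distance between each of chip6, chip7 and bowl_middle below 0.09 m)) or ((distance between each of chip0, chip1 and bowl_middle below 0.09 m or distance between each of chip0, chip2 and bowl_middle below 0.09 m or distance between each of chip0, chip3 and bowl_middle below 0.09 m or distance between each of chip1, chip2 and bowl_middle below 0.09 m or distance between each of chip1, chip3 and bowl_middle below 0.09 m or distance between each of chip2, chip3 and bowl_middle below 0.09 m) and (distance between chip4 and bowl_middle below 0.09 m or distance between chip5 and bowl_middle below 0.09 m or distance between chip6 and bowl_middle below 0.09 m or distance between chip7 and bowl_middle below 0.09 m)) or (distance between each of chip0, chip1, chip2 and bowl_middle below 0.09 m or distance between each of chip0, chip1, chip3 and bowl_middle below 0.09 m or distance between each of chip0, chip2, chip3 and bowl_middle below 0.09 m or distance between each of chip1, chip2, chip3 and bowl_middle below 0.09 m))), for 0.2 s.
At the end, for the whole second after the job is handed in: At least three of the eight pieces lie in the tumbler's bowl, below its rim; every other piece lies in the pan; all are at rest. The scoop lies flat and right way up on the bench (within 7 degrees, underside within 12 mm of the bench), outside the pan, released and at rest (((distance between each of chip4, chip5, chip6 and bowl_middle below 0.09 m or distance between each of chip4, chip5, chip7 and bowl_middle below 0.09 m or distance between each of chip4, chip6, chip7 and bowl_middle below 0.09 m or distance between each of chip5, chip6, chip7 and bowl_middle below 0.09 m) or ((distance between chip0 and bowl_middle below 0.09 m or distance between chip1 and bowl_middle below 0.09 m or distance between chip2 and bowl_middle below 0.09 m or distance between chip3 and bowl_middle below 0.09 m) and (distance between each of chip4, chip5 and bowl_middle below 0.09 m or distance between each of chip4, chip6 and bowl_middle below 0.09 m or distance between each of chip4, chip7 and bowl_middle below 0.09 m or distance between each of chip5, chip6 and bowl_middle below 0.09 m or distance between each of chip5, chip7 and bowl_middle below 0.09 m or distance between each of chip6, chip7 and bowl_middle below 0.09 m)) or ((distance between each of chip0, chip1 and bowl_middle below 0.09 m or distance between each of chip0, chip2 and bowl_middle below 0.09 m or distance between each of chip0, chip3 and bowl_middle below 0.09 m or distance between each of chip1, chip2 and bowl_middle below 0.09 m or distance between each of chip1, chip3 and bowl_middle below 0.09 m or distance between each of chip2, chip3 and bowl_middle below 0.09 m) and (distance between chip4 and bowl_middle below 0.09 m or distance between chip5 and bowl_middle below 0.09 m or distance between chip6 and bowl_middle below 0.09 m or distance between chip7 and bowl_middle below 0.09 m)) or (distance between each of chip0, chip1, chip2 and bowl_middle below 0.09 m or distance between each of chip0, chip1, chip3 and bowl_middle below 0.09 m or distance between each of chip0, chip2, chip3 and bowl_middle below 0.09 m or distance between each of chip1, chip2, chip3 and bowl_middle below 0.09 m)) and (distance between chip0 and bowl_middle below 0.09 m or (x of chip0 in the frame of pan between -0.061 and 0.061 m and y of chip0 in the frame of pan between -0.134 and 0.134 m and height (world z) of chip0 below 0.06 m)) and (distance between chip1 and bowl_middle below 0.09 m or (x of chip1 in the frame of pan between -0.061 and 0.061 m and y of chip1 in the frame of pan between -0.134 and 0.134 m and height (world z) of chip1 below 0.06 m)) and (distance between chip2 and bowl_middle below 0.09 m or (x of chip2 in the frame of pan between -0.061 and 0.061 m and y of chip2 in the frame of pan between -0.134 and 0.134 m and height (world z) of chip2 below 0.06 m)) and (distance between chip3 and bowl_middle below 0.09 m or (x of chip3 in the frame of pan between -0.061 and 0.061 m and y of chip3 in the frame of pan between -0.134 and 0.134 m and height (world z) of chip3 below 0.06 m)) and (distance between chip4 and bowl_middle below 0.09 m or (x of chip4 in the frame of pan between -0.061 and 0.061 m and y of chip4 in the frame of pan between -0.134 and 0.134 m and height (world z) of chip4 below 0.06 m)) and (distance between chip5 and bowl_middle below 0.09 m or (x of chip5 in the frame of pan between -0.061 and 0.061 m and y of chip5 in the frame of pan between -0.134 and 0.134 m and height (world z) of chip5 below 0.06 m)) and (distance between chip6 and bowl_middle below 0.09 m or (x of chip6 in the frame of pan between -0.061 and 0.061 m and y of chip6 in the frame of pan between -0.134 and 0.134 m and height (world z) of chip6 below 0.06 m)) and (distance between chip7 and bowl_middle below 0.09 m or (x of chip7 in the frame of pan between -0.061 and 0.061 m and y of chip7 in the frame of pan between -0.134 and 0.134 m and height (world z) of chip7 below 0.06 m)) and linear speed of each of chip0, chip1, chip2, chip3, chip4, chip5, chip6, chip7 below 0.05 m/s and angle between scoop's own z axis and vertical below 0.12 rad and height (world z) of scoop below 0.012 m and horizontal distance between scoop and pan above 0.1 m and linear speed of scoop below 0.03 m/s); the robot touches nothing.
It fails at once if the fingers touch the media (more than 3 N) (contact force between the fingers and chip0 above 3 N or contact force between the fingers and chip1 above 3 N or contact force between the fingers and chip2 above 3 N or contact force between the fingers and chip3 above 3 N or contact force between the fingers and chip4 above 3 N or contact force between the fingers and chip5 above 3 N or contact force between the fingers and chip6 above 3 N or contact force between the fingers and chip7 above 3 N).
It fails at once if the lid is pushed more than 30 mm from its place (distance of lid from where it was at the start of the episode above 0.03 m).
It fails at once if the grinder is pushed more than 30 mm from its place (distance of grinder from where it was at the start of the episode above 0.03 m).
It fails at once if the welding magnet is pushed more than 30 mm from its place (distance of magnet from where it was at the start of the episode above 0.03 m).
It fails at once if the brush is pushed more than 30 mm from its place (distance of wire_brush from where it was at the start of the episode above 0.03 m).
It also fails if it takes over 70 s, if anything falls off the work surface, if the arm or the gripper's body presses on something with over 40 N, if the wrist force passes 120 N, or if a joint passes its speed limit or range.

### The arm

A 6-joint arm with a two-finger parallel gripper is mounted at the origin on the work surface. World frame = base frame: x ahead of the robot, y to its left, z up, the work surface at z = 0. Lengths are in m, angles in rad, forces in N, time in s.
With the tool pointing down it reaches from about 0.275 to 0.75 m from the base axis. Payload 10.2 kg.
Tool frame: the origin (TCP) lies midway between the tips of the shut fingers; the grasp point (between the pads) lies 19 mm behind it (env.hold_point_z is the distance from the TCP to the grasp point, in m); z points along the fingers, y is the line along which they close (so a half turn about z gives the same grasp; the last joint's range is limited). The gripper opens to 85 mm and grips with 20 to 120 N. Pads are 22 mm wide; open, the fingers measure 114 mm over their backs; the gripper's body (76 mm by 85 mm) begins 54 mm behind the grasp point. The pads swing forward as they close: fully open they stand 13 mm farther back than shut.
Start: joints at [1.07, 0.313, 1.498, -0, 1.331, -0.223], TCP at [0.144, 0.505, 0.207] pointing down, gripper open.
Joint ranges: [-2.94, 2.94], [-0.97, 2.17], [0.19, 2.56], [-1.23, 4.37], [0.02, 3.11], [-2.88, 2.88]. Speed limits (rad/s): [2.39, 2.39, 3.01, 3.14, 3.14, 3.14].

### API

Orientations are given as a unit quaternion [x, y, z, w].
In Python, from bench import env, kinematics, monitor, eyes, job gives the robot as it stands. The module is installed in compiled form; this text tells all that it offers. Calls block until the motion is done:
- env.reach(position, orientation): joint-space move of the TCP to a pose.
- env.movel(position, velocity=0.15, frame=None, guard=None): straight line of the TCP; frame=None keeps the orientation; velocity is the mean speed in m/s. With guard (N) it stops when the force on the tool has changed by that much, and returns True; else False.
- env.set_joints(angles): joint-space move.
- env.release() and env.close_gripper(effort=None): open the fingers fully, or close them until they stop; effort is the grip in N (None keeps the last).
- env.hold(seconds).
- kinematics.ik(position, orientation): joint angles nearest the present ones, or None.
- monitor.sense(): the state.
- eyes.grab_frame(name): name is "scene" or "top"; returns a dict with "frame" (420x560x3 uint8, red, green, blue), "mtx" (3x3 intrinsics, pixels), "k1" (the pictures are not rectified: a ray, as slopes to the right and down, at radius r is drawn at 1 + k1 r^2 times it, then the intrinsics apply), "view" (4x4, takes a point from world to camera coordinates). Camera axes: x right, y down, z forward; pixel columns grow to the right and rows downward; lengths in m; the calibration is good to about 2 mm. A picture is of the moment at which its call begins. There is no depth.
A pose or a line that the arm cannot do raises env.MotionError and nothing moves.
- job.hand_in(): hands the job in; it is judged then, once.
The state is a dict: "clock": time; "joints": joint angles; "qvel": joint speeds; "joint_efforts": joint torques, N m; "position": TCP position; "ee_rot": TCP orientation; "contact_force": force on the tool from outside, world axes, zero at the start; "ft_torque": the same for the moment, N m; "finger_gap": opening from 0.0 (shut) to 1.0 (fully open); "gripper_force": force on a finger pad.
Only numpy, scipy, OpenCV 4.12 (cv2) and the standard library are available. Lean on these libraries where they do the work, as an engineer would, in place of code of your own. Each camera call takes 0.05 s, during which the arm holds its last target. There are 200 camera calls.

## Working session

There is one attempt and no reset: what is moved stays moved. The work goes in short steps, each a Python script; the robot and the scene stay as the last script left them, time stands still between calls to the robot, and variables do not carry over. Pictures are saved under pics/ and viewed, at most 10 in all, crops included, and the job is handed in when it is done.

```bash
mkdir -p pics; ls; cat > h.py <<'E'
import numpy as np, cv2
from scipy.spatial.transform import Rotation as R
from bench import env, kinematics, monitor, eyes, job
def snap(n,fn=None):
    f=eyes.grab_frame(n)
    if fn: cv2.imwrite('pics/'+fn,cv2.cvtColor(f['frame'],cv2.COLOR_RGB2BGR))
    return f
def ray(f,uv):
    K=np.array(f['mtx']);V=np.array(f['view'])
    d=np.array([(uv[0]-K[0,2])/K[0,0],(uv[1]-K[1,2])/K[1,1]])
    s=d.copy()
    for _ in range(20): s=d/(1+f['k1']*(s@s))
    o=-V[:3,:3].T@V[:3,3]
    return o,V[:3,:3].T@np.array([s[0],s[1],1])
def plane(f,uv,z):
    o,d=ray(f,uv); return o+d*(z-o[2])/d[2]
def proj(f,p):
    V=np.array(f['view']);K=np.array(f['mtx']);c=V[:3,:3]@np.array(p)+V[:3,3];s=c[:2]/c[2]
    s=s*(1+f['k1']*(s@s)); return np.array([K[0,0]*s[0]+K[0,2],K[1,1]*s[1]+K[1,2]])
E
python3 - <<'E'
from h import *
for n in('top','scene'):
    f=snap(n,n+'0.png');V=f['view'];print(n,np.round(-np.array(V)[:3,:3].T@np.array(V)[:3,3],3),f['k1'],np.round(f['mtx'],1).tolist(),[np.round(plane(f,u,0),3)[:2].tolist() for u in((0,0),(560,0),(560,420),(0,420))])
s=monitor.sense();print(s['clock'],s['ee_rot'],env.hold_point_z,s['contact_force'])
E
```

```text
pics
top [ 0.372 -0.017  1.142] -0.03503303228836414 [[404.1, 0.0, 279.7], [0.0, 404.1, 212.4], [0.0, 0.0, 1.0]] [[1.192, 0.872], [1.18, -0.886], [-0.061, -0.775], [-0.062, 0.764]]
scene [ 1.041 -0.591  0.844] -0.006790737659215239 [[454.1, 0.0, 284.2], [0.0, 454.1, 202.8], [0.0, 0.0, 1.0]] [[-1.907, 0.224], [0.391, 2.213], [1.164, -0.014], [0.421, -0.706]]
0.1 [ 1.38447662e-01  9.90369591e-01 -5.26390826e-04 -2.04136071e-04] 0.0187 [-0.17900026 -0.78181793  0.8258776 ]
```

View pics/top0.png

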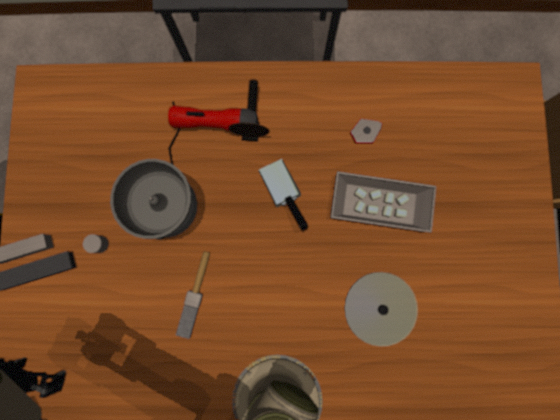

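View pics/scene0.png

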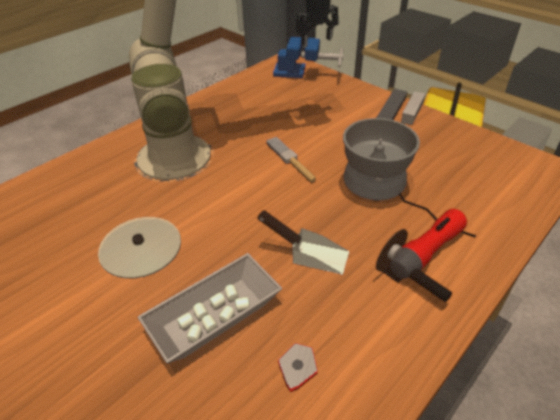

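Top view: tumbler at about (153,199), scoop at (280,190) with its nose up and left, pan at (384,202) with two rows of chips, lid at (382,309), brush at (195,295). Next I'll take masks and contours of the pan, bowl rim and scoop.

```bash
python3 - <<'E'
from h import *
f=snap('top');im=f['frame'];hsv=cv2.cvtColor(im,cv2.COLOR_RGB2HSV);S,Vv=hsv[...,1],hsv[...,2]
def cnts(m,box,amin=30):
    z=np.zeros_like(m);x0,y0,x1,y1=box;z[y0:y1,x0:x1]=m[y0:y1,x0:x1]
    c,_=cv2.findContours(z,cv2.RETR_EXTERNAL,cv2.CHAIN_APPROX_NONE);return sorted([k for k in c if cv2.contourArea(k)>amin],key=cv2.contourArea)[::-1]
g=((S<110)*255).astype(np.uint8)
big=np.hstack([cv2.cvtColor(cv2.resize(im[140:240,320:450],None,fx=4,fy=4,interpolation=2),cv2.COLOR_RGB2BGR)[:, :520]]);b2=cv2.cvtColor(cv2.resize(im[150:240,250:320],None,fx=4,fy=4,interpolation=2),cv2.COLOR_RGB2BGR)
canvas=np.zeros((400,800,3),np.uint8);canvas[:,:520]=big;canvas[:360,520:]=b2;cv2.imwrite('pics/crop.png',canvas)
pc=cnts(g,(322,160,446,242))[0];r=cv2.minAreaRect(pc);bp=cv2.boxPoints(r);P=np.array([plane(f,u,.05) for u in bp])
print('pan',r,np.round(P,3).tolist(),'ctr',P.mean(0).round(4),'sides',np.linalg.norm(np.diff(P,axis=0),axis=1).round(3))
tc=cnts(g,(100,150,205,250))[0];e=cv2.fitEllipse(cv2.convexHull(tc));print('tumb',e)
pts=np.array([plane(f,u,.154)[:2] for u in cv2.convexHull(tc)[:,0]]);(c,rad)=cv2.minEnclosingCircle(pts.astype(np.float32));print(c,rad)
bl=((S<110)&(Vv>110)).astype(np.uint8)*255
sc=cnts(bl,(255,150,312,235));print('blade',cv2.contourArea(sc[0]),cv2.boxPoints(cv2.minAreaRect(sc[0])).round(1).tolist(),cv2.approxPolyDP(sc[0],3,True)[:,0].tolist())
hd=cnts((Vv<60).astype(np.uint8)*255,(280,185,320,240));print('handle',[(cv2.contourArea(k),cv2.boxPoints(cv2.minAreaRect(k)).round(1).tolist()) for k in hd])
ch=cnts(((S<90)&(Vv>170)).astype(np.uint8)*255,(335,178,432,225),20)
for k in ch:
    m=cv2.moments(k);u=(m['m10']/m['m00'],m['m01']/m['m00']);print('chip',cv2.contourArea(k),np.round(u,1),plane(f,u,.022).round(3)[:2])
E
```

```text
pan ((383.61810302734375, 201.7026824951172), (102.54742431640625, 47.591678619384766), 8.426968574523926) [[0.493, -0.145, 0.05], [0.623, -0.166, 0.05], [0.581, -0.445, 0.05], [0.451, -0.42, 0.05]] ctr [ 0.5368 -0.2941  0.05  ] sides [0.132 0.282 0.132]
tumb ((152.7601318359375, 199.9749755859375), (80.67976379394531, 86.5384292602539), 106.92788696289062)
(0.5253031849861145, 0.30441057682037354) 0.11143849045038223
blade 898.0 [[258.3999938964844, 168.8000030517578], [281.20001220703125, 157.39999389648438], [300.0, 195.0], [277.20001220703125, 206.39999389648438]] [[279, 159], [259, 170], [275, 202], [284, 203], [286, 196], [297, 192]]
handle [(240.5, [[283.3999938964844, 199.5], [290.3999938964844, 195.5], [308.3999938964844, 227.0], [301.3999938964844, 231.0]])]
```

View pics/crop.png

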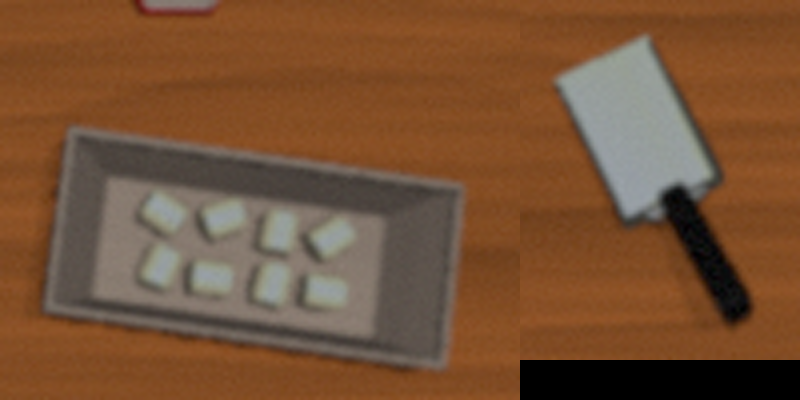

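```bash
cat >> h.py <<'E'
A=np.radians(25); SGN=1
def scoop_R(yaw,th): # th>0 nose down
    return R.from_euler('z',yaw)*R.from_euler('y',th)
GR=np.array([-.115,0,.076]);LIP=np.array([.060,0,0]);BACK=np.array([-.062,0,0])
def tcp(pt,where,yaw,th,back=0.):
    """TCP pose putting scoop-frame point pt at world where; back retracts along the tool z"""
    Rs=scoop_R(yaw,th); y=np.array([0,SGN,0.]); z=np.array([np.sin(A),0,-np.cos(A)])
    Rt=Rs*R.from_matrix(np.c_[np.cross(y,z),y,z])
    p=np.array(where)+Rs.apply(GR-pt)+Rt.apply([0,0,env.hold_point_z-back])
    return p,Rt.as_quat()
PAN=np.array([.5368,-.2941]);PYAW=np.arctan2(.275,.042)-np.pi/2   # refined below
E
python3 - <<'E'
import h
from h import *
from scipy.optimize import least_squares
f=snap('top')
# pan yaw from long-axis direction, both long sides
P=np.array([[.493,-.145],[.623,-.166],[.581,-.445],[.451,-.42]])
a=(P[0]+P[1]-P[2]-P[3]);print('pan yaw',np.degrees(np.arctan2(-a[0],a[1])))
lip=plane(f,(270.4,164.6),.001);end=plane(f,(304.9,229),.0934);l1=plane(f,(258.75,170),.001);l2=plane(f,(282,159.25),.001)
d=(lip-end)[:2];n=np.linalg.norm(d);u=d/n;O=lip[:2]-u*.06
print('scoop',O.round(4),'yaw',np.degrees(np.arctan2(u[1],u[0])),'len',n,'lipw',np.linalg.norm(l1-l2),'lip-normal yaw',np.degrees(np.arctan2(-(l1-l2)[0],(l1-l2)[1])))
# tumbler rim: both views, fixed radius fit on the outward side
for n_,box,sel in(('top',(100,150,205,250),lambda c,m:c[:,0]<m[0]-5),('scene',(335,110,425,200),lambda c,m:c[:,1]<m[1]-25)):
    f=snap(n_);S=cv2.cvtColor(f['frame'],cv2.COLOR_RGB2HSV)[...,1];m=np.zeros_like(S);x0,y0,x1,y1=box;m[y0:y1,x0:x1]=(S[y0:y1,x0:x1]<110)*255
    c=max(cv2.findContours(m,0,1)[0],key=cv2.contourArea);c=cv2.convexHull(c)[:,0].astype(float);mm=(c.min(0)+c.max(0))/2;c=c[sel(c,mm)]
    q=np.array([plane(f,k,.154)[:2] for k in c]);r=least_squares(lambda p:np.hypot(*(q-p).T)-.101,[.52,.30],loss='soft_l1',f_scale=.003);print(n_,r.x.round(4),len(q),np.abs(r.fun).max())
f=snap('top')
for c in[(161,213),(222,217),(279,230),(331,237),(160,268),(211,278),(270,284),(325,291)]:
    w=plane(f,(320+c[0]/4,140+c[1]/4),.022)[:2]-PAN;y=np.radians(-8.6);print((R.from_euler('z',-y).apply([*w,0])[:2]*1000).round(),end=' ')
O=[*O,0];yaw=np.arctan2(u[1],u[0])
# IK survey
tum=np.array([.525,.304]);ty=np.arctan2(.304,.525);py=np.radians(-8.6)
Y=np.array([-np.sin(py),np.cos(py)])
def atE(e,z):return [*(PAN+Y*(.1-e)),z]
tests={'grasp':(0*LIP,O,yaw,0),'pre':(0*LIP,O,yaw,0,.1),'lift':(0*LIP,[*O[:2],.2],yaw,0)}
for e,th in((.008,50),(.06,30),(.13,0),(.192,0)):tests['e%g'%e]=(LIP,atE(e,.004),py-np.pi/2,np.radians(th))
tests['up']=(BACK,atE(.07,.044),py-np.pi/2,np.radians(-20));tests['up2']=(BACK,atE(.07,.2),py-np.pi/2,np.radians(-20))
dd=np.array([np.cos(ty),np.sin(ty)])
tests['dump0']=(LIP,[*(tum-dd*.055),.21],ty,0);tests['dump1']=(LIP,[*(tum-dd*.055),.14],ty,np.radians(60))
print()
for s in(1,-1):
    h.SGN=s
    for k,v in tests.items():
        q=kinematics.ik(*tcp(*v));print(s,k,np.round(tcp(*v)[0],3),None if q is None else np.round(q,2))
E
```

```text
pan yaw -8.621775419678473
scoop [ 0.5987 -0.0088] yaw 25.492704439286346 len 0.21534407405909822 lipw 0.07419505026314563 lip-normal yaw 25.16073121206017
top [0.532 0.312] 23 0.0008004057036840456
scene [0.5274 0.3686] 4 0.03001841889958598
[19. 62.] [22. 19.] [ 19. -22.] [ 20. -59.] [-20.  57.] [-22.  21.] [-20. -20.] [-19. -59.] 
1 grasp [ 0.502 -0.055  0.059] None
1 pre [ 0.464 -0.073  0.15 ] None
1 lift [ 0.502 -0.055  0.259] [-0.55  0.03  1.77  0.4   1.13 -2.7 ]
1 e0.008 [ 0.56  -0.142  0.17 ] [-0.64  0.53  1.35  0.38  1.49 -0.56]
1 e0.06 [ 0.56  -0.141  0.139] [-0.49  0.49  1.42  0.09  1.26 -0.37]
1 e0.13 [ 0.557 -0.159  0.063] [-0.28  0.61  1.53 -0.52  1.01  0.15]
1 e0.192 [ 0.548 -0.22   0.063] [-0.38  0.6   1.54 -0.52  0.96  0.06]
1 up [ 0.551 -0.203  0.084] [-0.21  0.66  1.54 -0.91  1.1   0.44]
1 up2 [ 0.551 -0.203  0.24 ] [-0.21  0.47  1.4  -0.82  1.32  0.17]
1 dump0 [0.333 0.193 0.269] [ 0.07 -0.35  2.05  0.21  1.05 -2.09]
1 dump1 [0.449 0.26  0.314] [ 0.35  0.66  0.82 -0.13  2.26 -1.79]
-1 grasp [ 0.502 -0.055  0.059] [-0.55  0.32  2.03  0.63  0.64  0.09]
-1 pre [ 0.464 -0.073  0.15 ] [-0.65  0.09  2.02  0.5   0.89  0.19]
-1 lift [ 0.502 -0.055  0.259] [-0.55  0.03  1.77  0.4   1.13  0.44]
-1 e0.008 [ 0.56  -0.142  0.17 ] [-0.64  0.53  1.35  0.38  1.49  2.58]
-1 e0.06 [ 0.56  -0.141  0.139] [-0.49  0.49  1.42  0.09  1.26  2.77]
-1 e0.13 [ 0.557 -0.159  0.063] None
-1 e0.192 [ 0.548 -0.22   0.063] None
-1 up [ 0.551 -0.203  0.084] [-0.21  0.66  1.54 -0.91  1.1  -2.7 ]
-1 up2 [ 0.551 -0.203  0.24 ] None
-1 dump0 [0.333 0.193 0.269] [ 0.07 -0.35  2.05  0.21  1.05  1.05]
-1 dump1 [0.449 0.26  0.314] [ 0.35  0.66  0.82 -0.13  2.26  1.35]
```

```bash
sed -i '/^PAN=/d' h.py; cat >> h.py <<'E'
PAN=np.array([.5368,-.2941]);PYAW=np.radians(-8.6);PY=np.array([-np.sin(PYAW),np.cos(PYAW)])
TUM=np.array([.532,.312])
SC=np.array([.5987,-.0088,0]);SYAW=np.radians(25.4)
D=-1  # nose direction along pan y
NY=PYAW+D*np.pi/2
def atE(e,z): return [*(PAN+D*PY*(e-.1)),z]
E
python3 - <<'E'
import h
from h import *
r=np.radians
def tests(dt):
    T={'pre':(0*LIP,SC,SYAW,0,.1),'grasp':(0*LIP,SC,SYAW,0),'lift':(0*LIP,[*SC[:2],.2],SYAW,0)}
    for e,th in((.008,50),(.06,30),(.13,0),(.192,0)):T['e%g'%e]=(LIP,atE(e,.004),h.NY,r(th))
    T['up']=(BACK,atE(.07,.044),h.NY,r(-20));T['up2']=(BACK,atE(.07,.2),h.NY,r(-20))
    dd=np.array([np.cos(dt),np.sin(dt)])
    T['d0']=(LIP,[*(TUM-dd*.055),.21],dt,0);T['d1']=(LIP,[*(TUM-dd*.055),.14],dt,r(60))
    return T
def atE(e,z): return [*(PAN+h.D*PY*(e-.1)),z]
for D in(-1,1):
  h.D=D;h.NY=PYAW+D*np.pi/2
  for a in(-15,0,12,25):
    for s in(1,-1):
      h.SGN=s;h.A=r(a);o=[]
      for dt in (30,80):
        for k,v in tests(r(dt)).items():
          if dt==80 and k[0]!='d':continue
          q=kinematics.ik(*tcp(*v));o.append(k+':'+('--' if q is None else '%.2f'%q[5]))
      print(D,a,s,' '.join(o))
E
```

```text
-1 -15 1 pre:-2.21 grasp:-2.20 lift:-2.27 e0.008:-0.75 e0.06:-0.72 e0.13:-0.54 e0.192:-0.62 up:-0.30 up2:-0.33 d0:-1.82 d1:-2.18 d0:-2.88 d1:-2.79
-1 -15 -1 pre:0.93 grasp:0.95 lift:0.87 e0.008:2.39 e0.06:2.43 e0.13:2.60 e0.192:2.52 up:2.84 up2:2.81 d0:1.32 d1:0.96 d0:0.27 d1:0.35
-1 0 1 pre:-2.37 grasp:-2.37 lift:-2.37 e0.008:-0.71 e0.06:-0.62 e0.13:-0.32 e0.192:-0.42 up:-0.02 up2:-0.16 d0:-1.87 d1:-1.92 d0:-- d1:-2.73
-1 0 -1 pre:0.77 grasp:0.77 lift:0.77 e0.008:2.43 e0.06:2.52 e0.13:2.83 e0.192:2.72 up:-- up2:-- d0:1.28 d1:1.22 d0:0.11 d1:0.42
-1 12 1 pre:-2.59 grasp:-2.61 lift:-2.49 e0.008:-0.65 e0.06:-0.52 e0.13:-0.10 e0.192:-0.20 up:0.21 up2:-0.00 d0:-1.93 d1:-1.83 d0:-- d1:-2.68
-1 12 -1 pre:0.55 grasp:0.53 lift:0.65 e0.008:2.49 e0.06:2.63 e0.13:-- e0.192:-- up:-- up2:-- d0:1.21 d1:1.31 d0:-0.03 d1:0.46
-1 25 1 pre:-- grasp:-- lift:-2.70 e0.008:-0.56 e0.06:-0.37 e0.13:0.15 e0.192:0.06 up:0.44 up2:0.17 d0:-2.06 d1:-1.79 d0:-- d1:-2.65
-1 25 -1 pre:0.19 grasp:0.10 lift:0.44 e0.008:2.58 e0.06:2.77 e0.13:-- e0.192:-- up:-2.70 up2:-- d0:1.08 d1:1.36 d0:-0.19 d1:0.49
1 -15 1 pre:-2.
[... 370 characters left out ...]
1.92 d0:-- d1:-2.73
1 0 -1 pre:0.77 grasp:0.77 lift:0.77 e0.008:0.10 e0.06:-0.32 e0.13:-0.73 e0.192:-0.65 up:-0.82 up2:-0.74 d0:1.28 d1:1.22 d0:0.11 d1:0.42
1 12 1 pre:-2.59 grasp:-2.61 lift:-2.49 e0.008:-- e0.06:2.60 e0.13:2.32 e0.192:2.38 up:2.29 up2:2.41 d0:-1.93 d1:-1.83 d0:-- d1:-2.68
1 12 -1 pre:0.55 grasp:0.53 lift:0.65 e0.008:-0.18 e0.06:-0.54 e0.13:-0.82 e0.192:-0.77 up:-0.85 up2:-0.73 d0:1.21 d1:1.31 d0:-0.03 d1:0.46
1 25 1 pre:-- grasp:-- lift:-2.70 e0.008:2.70 e0.06:2.45 e0.13:2.27 e0.192:2.30 up:2.29 up2:2.47 d0:-2.06 d1:-1.79 d0:-- d1:-2.65
1 25 -1 pre:0.19 grasp:0.10 lift:0.44 e0.008:-0.44 e0.06:-0.69 e0.13:-0.87 e0.192:-0.84 up:-0.85 up2:-0.67 d0:1.08 d1:1.36 d0:-0.19 d1:0.49
```

```bash
sed -i 's/^A=.*/A=np.radians(12); SGN=1/' h.py; python3 - <<'E'
from h import *
Z=0*LIP
def st(t):
    s=monitor.sense();print(t,round(s['clock'],2),np.round(s['position'],3),np.round(s['joints'],2),'F',np.round(s['contact_force'],1),'gap',round(s['finger_gap'],3),round(s['gripper_force'],1))
env.reach(*tcp(Z,[*SC[:2],.22],SYAW,0));st('hi')
p,q=tcp(Z,SC,SYAW,0,.08);env.movel(p,.3,frame=q);st('pre')
p,q=tcp(Z,SC,SYAW,0);print('guard',env.movel(p,.12,guard=8));st('at')
env.close_gripper(110);env.hold(.2);st('closed')
p,q=tcp(Z,[*SC[:2],.12],SYAW,0);env.movel(p,.2);st('up')
snap('scene','s1.png')
f=snap('top','t1.png')
E
```

```text
hi 2.73 [ 0.498 -0.056  0.278] [-0.44  0.11  1.58  0.17  1.32 -2.48] F [ 0.2  0.2 -0.3] gap 1.001 0.0
pre 3.35 [ 0.484 -0.064  0.137] [-0.47  0.21  1.85  0.2   0.96 -2.59] F [-0.7  0.1  1.5] gap 0.998 0.0
guard False
at 4.17 [ 0.499 -0.057  0.059] [-0.44  0.36  1.89  0.23  0.77 -2.61] F [-0.3  0.1 -0.1] gap 0.999 0.0
closed 4.98 [ 0.498 -0.056  0.058] [-0.44  0.36  1.89  0.23  0.77 -2.61] F [-2.6  0.7  6.5] gap 0.226 107.6
up 5.73 [ 0.498 -0.056  0.176] [-0.44  0.19  1.76  0.18  1.07 -2.53] F [-0.4 -0.1 -1.1] gap 0.232 107.8
```

View pics/s1.png

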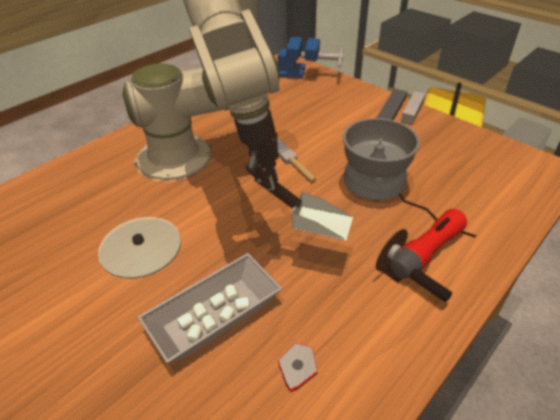

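The scoop is held by its handle and hangs level, with its lip around (352,212)–(345,240). I'll check where the lip really is by triangulating its corners from both views.

```bash
python3 - <<'E'
from h import *
s=monitor.sense();Rt=R.from_quat(s['ee_rot']);y=np.array([0,SGN,0.]);z=np.array([np.sin(A),0,-np.cos(A)])
Rs=Rt*R.from_matrix(np.c_[np.cross(y,z),y,z]).inv();g=np.array(s['position'])+Rt.apply([0,0,-env.hold_point_z])
C={}
pred=[g+Rs.apply(np.array([.06,sy*.038,.001])-GR) for sy in(1,-1)]
fs={}
for n,box in(('top',(230,120,320,230)),('scene',(285,180,370,270))):
    f=snap(n);fs[n]=f;hsv=cv2.cvtColor(f['frame'],cv2.COLOR_RGB2HSV);m=np.zeros(hsv.shape[:2],np.uint8);x0,y0,x1,y1=box
    m[y0:y1,x0:x1]=((hsv[...,1]<110)&(hsv[...,2]>100))[y0:y1,x0:x1]*255
    c=max(cv2.findContours(m,0,1)[0],key=cv2.contourArea);ap=cv2.approxPolyDP(c,2.5,True)[:,0]
    pp=[proj(f,p) for p in pred];C[n]=[ap[np.argmin(np.linalg.norm(ap-k,axis=1))] for k in pp]
    print(n,'pred',np.round(pp,1).tolist(),'near',[k.tolist() for k in C[n]],ap.tolist())
for i in(0,1):
    (o1,d1),(o2,d2)=[ray(fs[n],C[n][i]) for n in('top','scene')]
    t=np.linalg.lstsq(np.c_[d1,-d2],o2-o1,rcond=None)[0];P=(o1+t[0]*d1+o2+t[1]*d2)/2
    print('pred',pred[i].round(4),'meas',P.round(4),'gap',np.linalg.norm(o1+t[0]*d1-o2-t[1]*d2).round(4),'scoopframe',(Rs.inv().apply(P-g)+GR).round(4))
E
```

```text
top pred [[255.7, 160.2], [282.2, 147.9]] near [[256, 161], [282, 148]] [[256, 161], [275, 196], [284, 197], [284, 191], [295, 187], [298, 182], [282, 148]]
scene pred [[351.7, 215.7], [344.7, 239.0]] near [[352, 217], [345, 240]] [[302, 193], [299, 198], [301, 205], [297, 209], [292, 208], [293, 227], [345, 240], [352, 217], [322, 199]]
pred [0.6357 0.0516 0.1192] meas [0.6355 0.0519 0.1143] gap 0.002 scoopframe [ 0.06    0.0384 -0.0039]
pred [ 0.6683 -0.0171  0.119 ] meas [ 0.669  -0.0165  0.116 ] gap 0.0003 scoopframe [ 0.0608 -0.0378 -0.002 ]
```

```bash
cat >> h.py <<'E'
def st(t):
    s=monitor.sense();print(t,round(s['clock'],2),np.round(s['position'],3),'F',np.round(s['contact_force'],1),'T',np.round(s['ft_torque'],1),'gap',round(s['finger_gap'],3));return s
def need(e,m=.006):
    """least nose-down pitch for which the underside clears the entry wall"""
    x=np.linspace(0,.122,60)
    for d in range(0,75):
        t=np.radians(d);X=e-x*np.cos(t);Zz=.004+x*np.sin(t)
        w=np.where(X<-.043,0,np.where(X<-.035,.05+m,np.where(X<0.004,np.maximum(.003+1.333*(.004-X),0)+m*(X<0),0)))
        if (Zz>=np.minimum(w,.05+m)).all(): return t
E
python3 - <<'E'
from h import *
print([(e,round(np.degrees(need(e)))) for e in(.012,.03,.05,.075,.1,.12,.135)])
t0=need(.012)+np.radians(2)
env.reach(*tcp(LIP,atE(.012,.15),NY,t0));st('above')
p,q=tcp(LIP,atE(.012,.02),NY,t0);env.movel(p,.2,frame=q);s=st('in')
p,q=tcp(LIP,atE(.012,-.006),NY,t0);print('touch',env.movel(p,.03,guard=5));s=st('touch')
p0,_=tcp(LIP,atE(.012,0),NY,t0);print('lip z at touch (nominal)',s['position'][2]-p0[2])
f=snap('top');g=snap('scene');
a=cv2.resize(f['frame'][120:270,290:490],(533,400));b=cv2.resize(g['frame'][210:390,110:310],(266*1,240))
c=np.zeros((400,800,3),np.uint8);c[:,:533]=a;c[:240,533:799]=b;cv2.imwrite('pics/in.png',c[...,::-1])
E
```

```text
[(0.012, 51), (0.03, 41), (0.05, 33), (0.075, 26), (0.1, 16), (0.12, 6), (0.135, 0)]
above 7.71 [ 0.559 -0.151  0.321] F [-0.2 -0.2 -1.8] T [-0.5  0.1  0. ] gap 0.225
in 8.51 [ 0.559 -0.151  0.193] F [-0.1 -0.2 -1.7] T [-0.5  0.1 -0.1] gap 0.227
touch True
touch 9.06 [ 0.559 -0.15   0.178] F [-0.1  0.   4.7] T [0. 0. 0.] gap 0.229
lip z at touch (nominal) 0.006240831351142118
```

View pics/in.png

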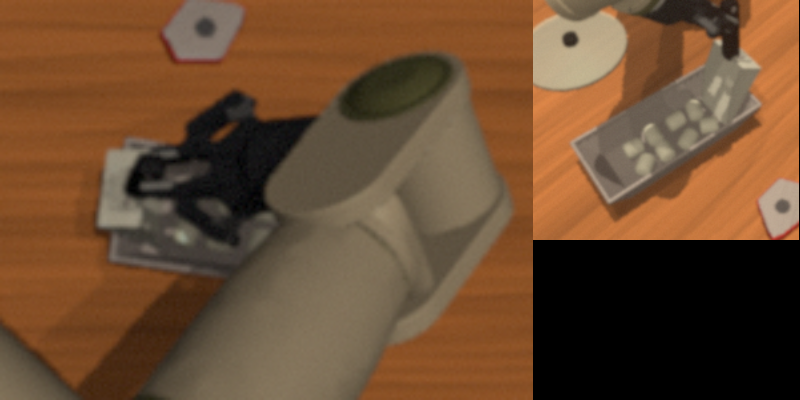

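```bash
python3 - <<'E'
from h import *
z=.0070
for e in(.03,.05,.075,.1,.12,.137):
    p,q=tcp(LIP,atE(e,z),NY,need(e)+np.radians(2 if e<.13 else 0.5));g=env.movel(p,.06,frame=q,guard=25);s=st(e)
    if g: print('GUARD');break
else:
    p,q=tcp(LIP,atE(.137,-.002),NY,np.radians(.5));g=env.movel(p,.03,guard=5);s=st('touch');p0,_=tcp(LIP,atE(.137,0),NY,np.radians(.5));print(g,s['position'][2]-p0[2])
g=snap('scene');b=cv2.resize(g['frame'][210:390,110:310],(600,540));cv2.imwrite('pics/mid.png',b[...,::-1])
E
```

```text
0.03 9.57 [ 0.56  -0.139  0.167] F [-0.   3.2  9. ] T [ 1.1 -0.1  0.1] gap 0.229
0.05 9.78 [ 0.562 -0.137  0.164] F [0.5 0.1 2.4] T [-0.  -0.2 -0. ] gap 0.23
GUARD
```

View pics/mid.png

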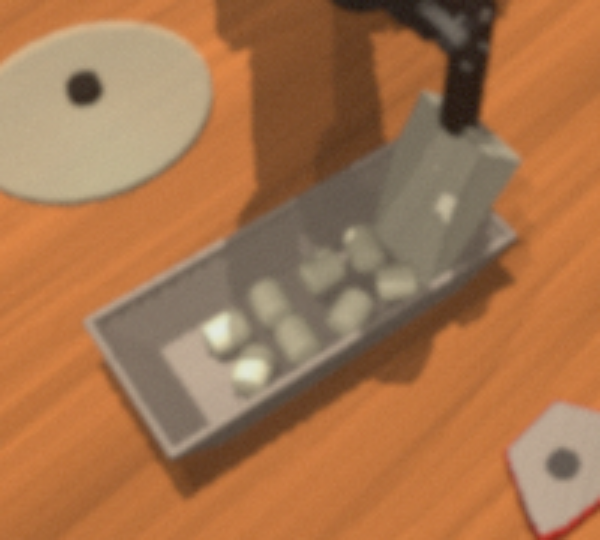

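The scoop is at the +y end with its lip just short of the chips, and force Fz with friction shows the lip pressing on the floor. I'll add about 1.1° of droop to the model and touch down again.

```bash
python3 - <<'E'
s=open('h.py').read()
s=s.replace("    Rt=Rs*R.from","    Rt=scoop_R(yaw,th-DROOP)*R.from").replace("GR=np","DROOP=np.radians(1.1)\nGR=np")
open('h.py','w').write(s)
E
python3 - <<'E'
from h import *
def go(e,z,th,v=.06,g=25):
    p,q=tcp(LIP,atE(e,z),NY,th);r=env.movel(p,v,frame=q,guard=g);s=st((e,r));return r
def touch(e,th):
    p,q=tcp(LIP,atE(e,-.004),NY,th);g=env.movel(p,.03,guard=4);s=monitor.sense();p0,_=tcp(LIP,atE(e,0),NY,th);print('touch',g,round(s['position'][2]-p0[2],4));return s['position'][2]-p0[2]
go(.034,.013,need(.034)+np.radians(3))
zt=touch(.034,need(.034)+np.radians(3))
for e in(.05,.075,.1):
    if go(e,zt+.0015,need(e)+np.radians(3)): break
else:
    touch(.1,need(.1)+np.radians(3))
E
```

```text
(0.034, False) 10.1 [ 0.56  -0.143  0.169] F [-0.8  0.9 -1.2] T [-0.3  0.1  0. ] gap 0.225
touch True 0.0081
(0.05, False) 10.7 [ 0.561 -0.14   0.158] F [ 0.5  4.2 11.6] T [ 1.  -0.4  0. ] gap 0.225
(0.075, True) 10.91 [ 0.561 -0.141  0.157] F [ 0.1 -1.   0.7] T [-0.5  0.   0.1] gap 0.226
```

```bash
python3 - <<'E'
from h import *
st('now')
g=snap('scene');im=g['frame'].copy();b=cv2.resize(im[220:380,130:310],None,fx=4.4,fy=3.75 if 0 else 3.7,interpolation=2)
s=monitor.sense();Rt=R.from_quat(s['ee_rot']);y=np.array([0,SGN,0.]);z=np.array([np.sin(A),0,-np.cos(A)])
Rs=Rt*R.from_matrix(np.c_[np.cross(y,z),y,z]).inv()*R.from_euler('y',DROOP);gp=np.array(s['position'])+Rt.apply([0,0,-env.hold_point_z])
W=lambda p:gp+Rs.apply(np.array(p)-GR)
print('lip',W(LIP).round(4),'back',W(BACK).round(4),'e lip',.1+D*((W(LIP)[:2]-PAN)@PY))
dr=lambda p,c:cv2.circle(b,tuple(int(v) for v in ((proj(g,p)-[130,220])*[4.4,3.7])),4,c,-1)
for sy in(-.038,.038):
    dr(W([.06,sy,0]),(255,0,0));dr(W([-.062,sy,.046]),(0,255,0));dr(W([-.01,sy,.036]),(0,0,255))
X=np.array([np.cos(PYAW),np.sin(PYAW)])
for sx in(-1,1):
    for sy in(-1,1):
        dr([*(PAN+sx*.044*X+sy*.1*PY),.003],(255,255,0));dr([*(PAN+sx*.062*X+sy*.135*PY),.05],(255,0,255))
cv2.imwrite('pics/now.png',b[:600,:800,::-1])
E
```

```text
now 10.91 [ 0.561 -0.141  0.157] F [ 0.1 -1.   0.7] T [-0.5  0.   0.1] gap 0.226
lip [ 0.5461 -0.2487  0.013 ] back [ 0.5606 -0.1489  0.0817] e lip 0.053684922000845486
```

View pics/now.png

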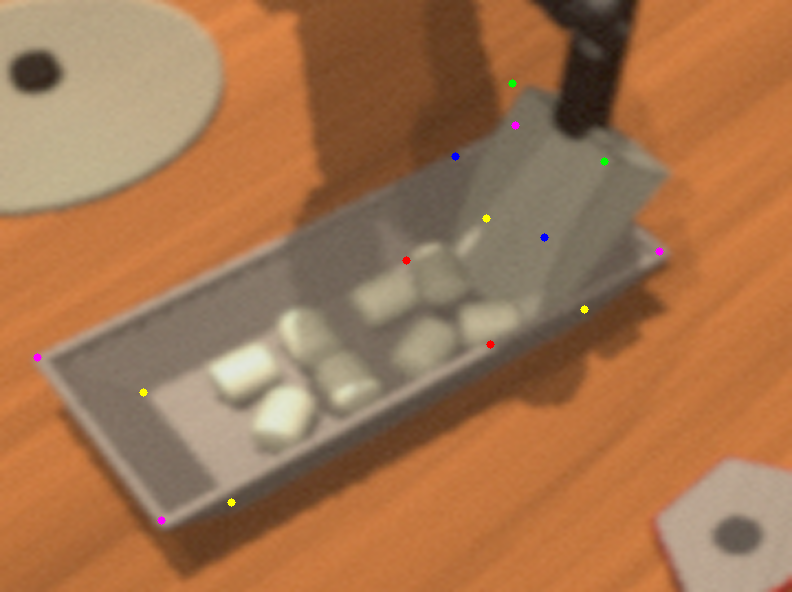

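```bash
python3 - <<'E'
from h import *
g=snap('scene');s=monitor.sense();Rt=R.from_quat(s['ee_rot']);y=np.array([0,SGN,0.]);z=np.array([np.sin(A),0,-np.cos(A)])
R0=Rt*R.from_matrix(np.c_[np.cross(y,z),y,z]).inv();gp=np.array(s['position'])+Rt.apply([0,0,-env.hold_point_z])
print('cmd pitch',np.degrees(np.arcsin(-R0.apply([1,0,0])[2])))
for ph in range(0,50,6):
    Rs=R0*R.from_euler('y',np.radians(ph));W=lambda p:gp+Rs.apply(np.array(p)-GR)
    u=lambda p:((proj(g,W(p))-[130,220])*[4.4,3.7]).round().astype(int).tolist()
    print(ph,'lipz',W(LIP)[2].round(4),'lip',u([.06,.038,0]),u([.06,-.038,0]),'backtop',u([-.062,.038,.046]),u([-.062,-.038,.046]),'bb',u([-.062,.038,0]),u([-.062,-.038,0]))
E
```

```text
cmd pitch 33.230847276776665
0 lipz 0.015 lip [485, 345] [401, 262] backtop [602, 162] [510, 84] bb [647, 184] [557, 108]
6 lipz 0.0049 lip [515, 339] [432, 257] backtop [613, 160] [520, 82] bb [663, 176] [572, 100]
12 lipz -0.0033 lip [547, 331] [462, 250] backtop [623, 157] [531, 80] bb [679, 166] [587, 91]
18 lipz -0.0096 lip [578, 320] [493, 241] backtop [634, 153] [541, 77] bb [694, 156] [602, 82]
24 lipz -0.0138 lip [609, 308] [524, 230] backtop [644, 149] [552, 73] bb [708, 145] [616, 71]
30 lipz -0.016 lip [640, 293] [555, 216] backtop [655, 143] [562, 68] bb [722, 133] [629, 60]
36 lipz -0.0161 lip [670, 276] [584, 201] backtop [665, 137] [572, 62] bb [735, 121] [641, 48]
42 lipz -0.0141 lip [700, 258] [613, 184] backtop [676, 131] [582, 56] bb [747, 108] [653, 36]
48 lipz -0.0101 lip [729, 238] [642, 165] backtop [685, 123] [592, 49] bb [758, 94] [663, 23]
```

Pan markers match. The visible scoop corners (525,88) and (667,172) fit about 7° of nose-down slip in the grip, which puts the lip exactly on the floor. I'll set droop to 7°, grip at 120 N and continue.

```bash
sed -i 's/^DROOP=.*/DROOP=np.radians(7.0)/' h.py; cat >> h.py <<'E'
def pose():
    s=monitor.sense();Rt=R.from_quat(s['ee_rot']);y=np.array([0,SGN,0.]);z=np.array([np.sin(A),0,-np.cos(A)])
    Rs=Rt*R.from_matrix(np.c_[np.cross(y,z),y,z]).inv()*R.from_euler('y',DROOP);g=np.array(s['position'])+Rt.apply([0,0,-env.hold_point_z])
    W=lambda p:g+Rs.apply(np.array(p)-GR)
    return W,-np.arcsin(Rs.apply([1,0,0])[2])*-1
def elip(W): return .1+D*((W(LIP)[:2]-PAN)@PY)
def go(e,z,th,v=.06,g=25):
    p,q=tcp(LIP,atE(e,z),NY,th);r=env.movel(p,v,frame=q,guard=g);s=st((round(e,3),r));return r
def touch(e,th):
    p,q=tcp(LIP,atE(e,-.006),NY,th);g=env.movel(p,.03,guard=4);s=monitor.sense();p0,_=tcp(LIP,atE(e,0),NY,th);print('touch',g,round(s['position'][2]-p0[2],4),np.round(s['contact_force'],1));return s['position'][2]-p0[2]
E
python3 - <<'E'
from h import *
env.close_gripper(120)
W,th=pose();e=elip(W);print('e',e,'th',np.degrees(th),W(LIP))
go(e,.008,th);zt=touch(e,th)
z=zt+.0012
for e2 in (.07,.09,.11,.137):
    if e2<e: continue
    if go(e2,z,need(e2)+np.radians(2 if e2<.13 else 0),.07,30): break
else: touch(.137,0)
E
```

```text
e 0.036935089520971506 th -40.24679210758972 [ 0.54863762 -0.23210822  0.0034872 ]
(np.float64(0.037), True) 11.91 [ 0.563 -0.137  0.154] F [0.3 2.7 5.1] T [0.1 0.3 0. ] gap 0.223
touch True 0.2183 [-0.3  0.9  4.5]
(0.07, False) 15.58 [ 0.559 -0.149  0.354] F [ 0.8 -0.3 -2. ] T [-0.1  0.  -0. ] gap 0.224
(0.09, False) 15.96 [ 0.558 -0.152  0.339] F [-0.3 -0.1 -1.1] T [ 0. -0.  0.] gap 0.224
(0.11, False) 16.43 [ 0.558 -0.156  0.317] F [ 0.8 -0.8 -1.1] T [ 0.2 -0.  -0. ] gap 0.223
(0.137, False) 17.14 [ 0.557 -0.164  0.279] F [ 0.7 -0.  -2. ] T [ 0.3 -0.1  0. ] gap 0.223
touch True 0.0304 [-1.1  0.6  5.8]
```

Sign slip in my pitch helper: the scoop rose and came down flat on top of the chips, and the guard stopped it. I'll raise it, re-measure the pitch in the grip, and look at the chips.

```bash
sed -i 's/return W,-np.arcsin(Rs.apply(\[1,0,0\])\[2\])\*-1/return W,-np.arcsin(Rs.apply([1,0,0])[2])/' h.py; python3 - <<'E'
from h import *
go(.137,.13,0,.2,None)
g=snap('scene');b=cv2.resize(g['frame'][180:360,130:310],(792,594),interpolation=2)
s=monitor.sense();Rt=R.from_quat(s['ee_rot']);y=np.array([0,SGN,0.]);z=np.array([np.sin(A),0,-np.cos(A)])
R0=Rt*R.from_matrix(np.c_[np.cross(y,z),y,z]).inv();gp=np.array(s['position'])+Rt.apply([0,0,-env.hold_point_z])
for ph in range(0,20,3):
    Rs=R0*R.from_euler('y',np.radians(ph));W=lambda p:gp+Rs.apply(np.array(p)-GR)
    u=lambda p:((proj(g,W(p))-[130,180])*[4.4,3.3]).round().astype(int).tolist()
    print(ph,'lip',u([.06,.038,0]),u([.06,-.038,0]),'backtop',u([-.062,.038,.046]),u([-.062,-.038,.046]),'bb',u([-.062,.038,0]))
cv2.imwrite('pics/air.png',b[...,::-1])
E
```

```text
(0.137, False) 23.17 [ 0.556 -0.163  0.187] F [ 0.6  0.6 -2.4] T [ 0.4 -0.  -0. ] gap 0.221
0 lip [282, 382] [197, 299] backtop [524, 239] [430, 166] bb [520, 294]
3 lip [292, 389] [206, 307] backtop [527, 241] [433, 169] bb [528, 294]
6 lip [302, 396] [217, 314] backtop [530, 244] [436, 171] bb [535, 294]
9 lip [314, 401] [228, 320] backtop [533, 245] [440, 173] bb [542, 293]
12 lip [325, 406] [240, 325] backtop [537, 247] [443, 174] bb [550, 293]
15 lip [338, 411] [253, 330] backtop [541, 248] [447, 176] bb [558, 292]
18 lip [351, 414] [266, 334] backtop [545, 249] [451, 177] bb [566, 290]
```

View pics/air.png

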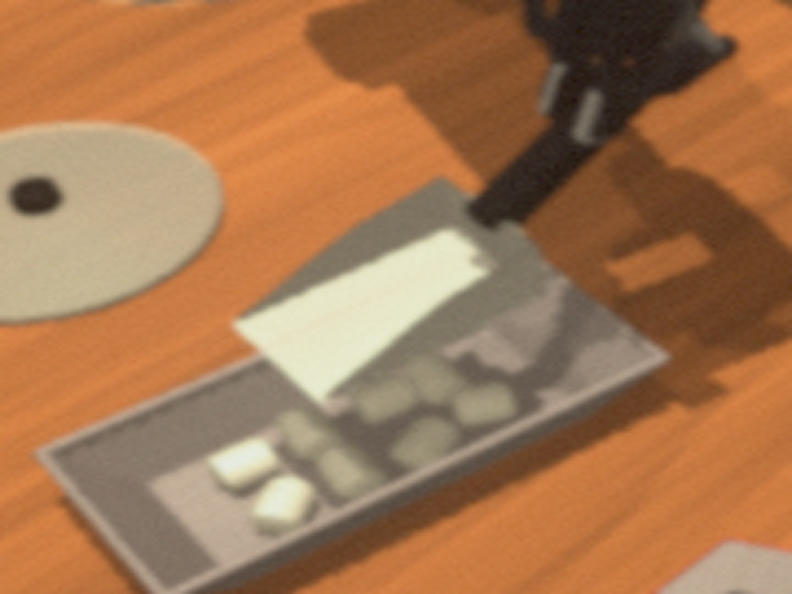

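All eight chips are still in the pan. The lip at (322,403)/(232,325) means about 10.5° of slip. I'll update and enter again from the +y end.

```bash
sed -i 's/^DROOP=.*/DROOP=np.radians(10.5)/' h.py; python3 - <<'E'
from h import *
t0=need(.014)+np.radians(2)
go(.014,.09,t0,.2,None);go(.014,.012,t0,.15,20)
zt=touch(.014,t0);z=zt+.0015
ok=True
for e in(.03,.05,.075,.1):
    if go(e,z,need(e)+np.radians(2.5),.09,30): ok=False;break
if ok: touch(.1,need(.1)+np.radians(2.5))
E
```

```text
(0.014, False) 24.19 [ 0.559 -0.149  0.257] F [-0.5  0.3 -2.1] T [-0.3  0.1  0. ] gap 0.226
(0.014, False) 24.86 [ 0.559 -0.15   0.18 ] F [-0.5  0.  -1.3] T [-0.4  0.   0. ] gap 0.224
touch True -0.0001 [1.5 1.2 3.6]
(0.03, False) 25.6 [ 0.559 -0.144  0.16 ] F [ 0.8  1.  -2.6] T [-0.2  0.  -0. ] gap 0.224
(0.05, False) 25.89 [ 0.56  -0.143  0.147] F [1.6 1.5 5.8] T [ 0.2 -0.1 -0. ] gap 0.224
(0.075, False) 26.22 [ 0.559 -0.152  0.133] F [0.4 1.6 3.6] T [-0.2 -0.2  0.1] gap 0.223
(0.1, False) 26.62 [ 0.558 -0.156  0.11 ] F [0.7 1.2 3.1] T [-0.4  0.  -0. ] gap 0.22
touch True -0.0003 [-0.5 -0.4  4.1]
```

```bash
python3 - <<'E'
from h import *
ok=True
for e in(.12,.14):
    if go(e,.001,need(e)+np.radians(2 if e<.13 else .5),.09,30): ok=False;break
if ok: z=touch(.14,np.radians(.5))+.0008; ok=not go(.165,z,np.radians(.5),.08,35)
if ok: go(.190,z,np.radians(.5),.08,35)
g=snap('scene');b=cv2.resize(g['frame'][220:380,130:310],(792,592),interpolation=2);cv2.imwrite('pics/end.png',b[...,::-1])
E
```

```text
(0.12, False) 27.27 [ 0.558 -0.158  0.083] F [-0.2  2.1  3.4] T [-0.4 -0.1  0. ] gap 0.218
(0.14, True) 27.6 [ 0.557 -0.169  0.063] F [-1.5 -3.1  7.3] T [-1.3  0.1 -0.2] gap 0.221
```

View pics/end.png

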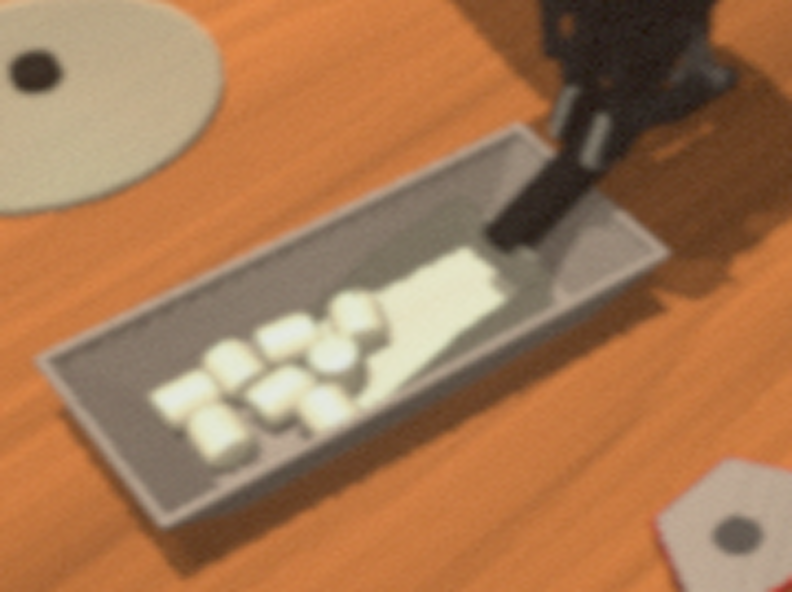

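The eight chips are bunched at the far end (around (160–370, 310–450)), and the first ones are on the lip. The back corner rubbed the entry wall (Fy −3), so I'll raise it slightly, push on under the pile, then tilt up and lift.

```bash
python3 - <<'E'
from h import *
ok=not go(.15,.003,np.radians(1),.08,40)
for e in(.172,.192):
    if go(e,.002,np.radians(.5),.08,40): break
g=snap('scene');b=cv2.resize(g['frame'][220:380,130:310],(792,592),interpolation=2);cv2.imwrite('pics/end2.png',b[...,::-1])
E
```

```text
(0.15, False) 27.94 [ 0.554 -0.18   0.065] F [ 0.6 -1.9  0.2] T [-0.5 -0.3  0.1] gap 0.222
(0.172, False) 28.36 [ 0.552 -0.201  0.064] F [ 1.2 -1.   7.4] T [-0.9 -0.6  0.2] gap 0.22
(0.192, False) 28.76 [ 0.549 -0.221  0.064] F [ 2.4 -0.6  7.8] T [-0.9 -0.7  0.3] gap 0.222
```

View pics/end2.png

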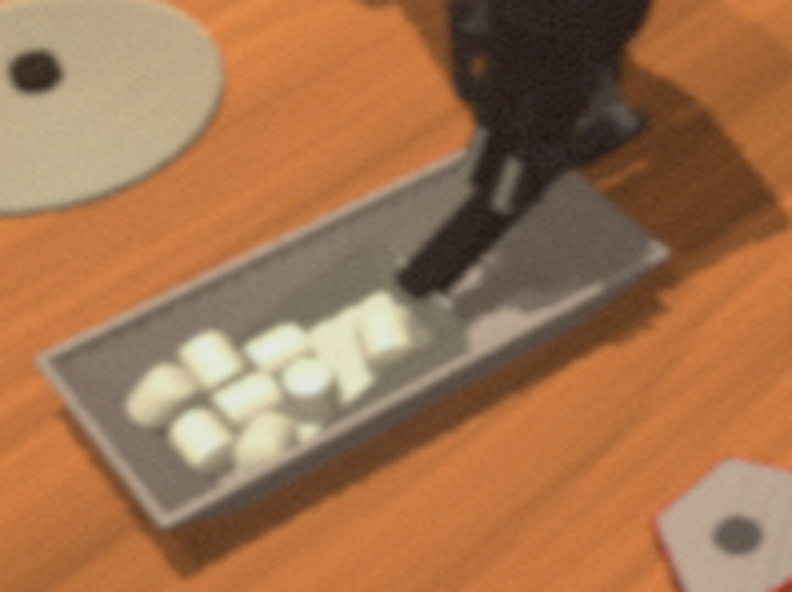

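Seven of the chips sit at (160–310, 330–450) and one lies back by the handle, with the scoop under most of the pile. Picture quota is used up, so numbers only from here. Next I'll tilt the nose up and lift.

```bash
python3 - <<'E'
from h import *
r=np.radians
p,q=tcp(BACK,atE(.068,.022),NY,r(-22));print(env.movel(p,.05,frame=q,guard=50));st('tilt')
p,q=tcp(BACK,atE(.068,.15),NY,r(-24));print(env.movel(p,.1,frame=q));st('up')
env.hold(.4)
F=[]
for _ in range(6): env.hold(.05);F.append(monitor.sense()['contact_force'])
print('F',np.mean(F,0).round(2),np.std(F,0).round(2))
f=snap('scene','lift.png');hsv=cv2.cvtColor(f['frame'],cv2.COLOR_RGB2HSV)
W,th=pose();print('pred lip px',proj(f,W([.06,.038,0])).round(),proj(f,W([.06,-.038,0])).round(),'backtop',proj(f,W([-.062,.038,.046])).round(),proj(f,W([-.062,-.038,.046])).round())
m=((hsv[...,1]<85)&(hsv[...,2]>150)).astype(np.uint8)*255;m[:180]=0;m[:,:130]=0;m[:,320:]=0
for c in cv2.findContours(m,0,2)[0]:
    if cv2.contourArea(c)>15:print(cv2.contourArea(c),cv2.boundingRect(c))
E
```

```text
False
tilt 29.38 [ 0.551 -0.199  0.058] F [ 0.7 -0.1 -3.7] T [ 1.1 -0.2 -0. ] gap 0.225
False
up 30.79 [ 0.551 -0.197  0.184] F [-0.2 -0.1 -4.7] T [ 1.2 -0.2  0. ] gap 0.221
F [-0.03 -0.14 -3.46] [0.73 0.62 0.35]
pred lip px [173. 289.] [153. 263.] backtop [235. 257.] [214. 234.]
975.0 (280, 345, 36, 42)
63.0 (190, 326, 10, 11)
5470.0 (130, 219, 152, 143)
```

The weight gain of 1.7 N means about 5 chips are in the scoop. I'll carry it to the bowl and tip it.

```bash
python3 - <<'E'
from h import *
r=np.radians;ty=np.arctan2(TUM[1],TUM[0]);dd=np.array([np.cos(ty),np.sin(ty)])
L=lambda z,d=.055:[*(TUM-dd*d),z]
p,q=tcp(BACK,atE(.068,.21),NY,r(-24));env.movel(p,.15,frame=q)
p,q=tcp(LIP,L(.26,.075),ty,r(-24))
try: env.movel(p,.2,frame=q)
except env.MotionError as e: print(e);env.reach(p,q)
env.hold(.2);st('carried')
p,q=tcp(LIP,L(.20),ty,r(0));env.movel(p,.12,frame=q);st('level')
p,q=tcp(LIP,L(.15),ty,r(35));env.movel(p,.1,frame=q);st('35')
p,q=tcp(LIP,L(.145),ty,r(62));env.movel(p,.1,frame=q);env.hold(.4)
F=[]
for _ in range(6): env.hold(.05);F.append(monitor.sense()['contact_force'])
print('F',np.mean(F,0).round(2));st('dumped')
E
```

```text
carried 37.4 [0.314 0.184 0.245] F [ 1.3 -0.  -2.3] T [-0.6  1.  -0. ] gap 0.221
level 38.24 [0.339 0.199 0.258] F [-0.   0.3 -5.1] T [-0.5  0.6 -0. ] gap 0.226
35 39.12 [0.395 0.231 0.295] F [ 0.2  0.3 -2.6] T [ 0.  -0.1 -0. ] gap 0.219
F [ 0.07  0.27 -1.6 ]
dumped 40.79 [0.461 0.271 0.321] F [ 0.4  0.  -1.9] T [ 0.2 -0.5  0. ] gap 0.22
```

Force is back to the empty value, so everything was tipped out. I'll back off and count the chips in the pan and bowl numerically.

```bash
python3 - <<'E'
from h import *
r=np.radians;ty=np.arctan2(TUM[1],TUM[0]);dd=np.array([np.cos(ty),np.sin(ty)])
p,q=tcp(LIP,[*(TUM-dd*.055),.25],ty,r(45));env.movel(p,.25,frame=q)
p,q=tcp(0*LIP,[*SC[:2],.20],SYAW,0);
try: env.movel(p,.25,frame=q)
except env.MotionError as e: print(e);env.reach(p,q)
env.hold(.2);st('over place')
f=snap('top','after_t.png');h=cv2.cvtColor(f['frame'],cv2.COLOR_RGB2HSV)
m=((h[...,1]<75)&(h[...,2]>135)).astype(np.uint8)*255;m[:70]=0;m[350:]=0
for c in cv2.findContours(m,0,2)[0]:
    if 8<cv2.contourArea(c)<2000:
        M=cv2.moments(c);u=(M['m10']/M['m00'],M['m01']/M['m00']);print('top',cv2.contourArea(c),np.round(u),cv2.boundingRect(c),h[int(u[1]),int(u[0])],plane(f,u,.02).round(3)[:2])
g=snap('scene','after_s.png')
W,th=pose();print('pred lip',[proj(g,W([.06,s,0])).round(1).tolist() for s in(.038,-.038)],[proj(f,W([.06,s,0])).round(1).tolist() for s in(.038,-.038)])
hs=cv2.cvtColor(g['frame'],cv2.COLOR_RGB2HSV);m=((hs[...,1]<110)&(hs[...,2]>100)).astype(np.uint8)*255
m2=np.zeros_like(m);m2[140:250,280:400]=m[140:250,280:400]
m2[:,:]=m2
for c in cv2.findContours(m2,0,1)[0]:
    if cv2.contourArea(c)>100: print('scene',cv2.contourArea(c),cv2.approxPolyDP(c,2.5,True)[:,0].tolist())
E
```

```text
over place 43.08 [ 0.501 -0.054  0.259] F [ 0.4 -0.2 -1.5] T [-0.2  0.3 -0. ] gap 0.223
top 109.0 [193. 299.] (186, 293, 14, 13) [ 13  46 145] [0.274 0.229]
top 46.5 [304. 288.] (298, 279, 11, 19) [ 20  71 151] [ 0.302 -0.075]
top 62.0 [155. 215.] (151, 210, 10, 11) [ 79  13 156] [0.505 0.34 ]
top 58.0 [175. 214.] (172, 209, 8, 10) [ 90  13 158] [0.509 0.283]
top 39.5 [143. 208.] (140, 204, 7, 9) [ 86  11 161] [0.525 0.376]
top 59.0 [133. 202.] (128, 198, 11, 10) [ 87  14 160] [0.541 0.406]
top 60.0 [175. 199.] (170, 195, 11, 10) [102  20 165] [0.549 0.285]
top 64.0 [401. 199.] (395, 194, 12, 11) [ 83  13 160] [ 0.547 -0.35 ]
top 1153.0 [374. 206.] (345, 186, 71, 38) [ 15  48 139] [ 0.528 -0.275]
top 1197.5 [278. 168.] (255, 142, 47, 53) [ 66   8 158] [ 0.639 -0.005]
pred lip [[355.4, 189.0], [348.1, 212.1]] [[253.5, 151.3], [282.1, 138.0]]
scene 1873.0 [[298, 164], [298, 177], [289, 179], [290, 200], [346, 210], [352, 188], [321, 171]]
scene 863.0 [[343, 140], [345, 146], [363, 157], [380, 161], [399, 159], [399, 146], [395, 140], [361, 140], [351, 146]]
scene 171.5 [[280, 140], [280, 155], [289, 162], [296, 154]]
```

Five chips show in the bowl at (133–175, 199–215) and the rest are in the pan. I'll lay the scoop down at its old place and count the pan chips as a cross-check.

```bash
sed -i 's/^DROOP=.*/DROOP=np.radians(11.3)/' h.py; python3 - <<'E'
from h import *
Z=0*LIP
p,q=tcp(Z,[*SC[:2],.02],SYAW,0);env.movel(p,.2,frame=q);st('low')
p,q=tcp(Z,[*SC[:2],-.008],SYAW,0);print(env.movel(p,.02,guard=4));s=st('touch')
print('model z',s['position'][2]-tcp(Z,[*SC[:2],0],SYAW,0)[0][2])
env.release();env.hold(.3);st('released')
s=monitor.sense();z=R.from_quat(s['ee_rot']).apply([0,0,1]);env.movel(np.array(s['position'])-.12*z,.2)
s=st('clear');env.movel(np.array([.40,-.05,.32]),.2);st('out')
env.hold(.3)
f=snap('top','fin_t.png');g=snap('scene','fin_s.png')
h=cv2.cvtColor(f['frame'],cv2.COLOR_RGB2HSV);m=((h[...,1]<60)&(h[...,2]>150)).astype(np.uint8)*255;m[:70]=0;m[350:]=0
for c in cv2.findContours(m,0,2)[0]:
    if 8<cv2.contourArea(c)<2000:
        M=cv2.moments(c);u=(M['m10']/M['m00'],M['m01']/M['m00']);print('top',cv2.contourArea(c),np.round(u),cv2.approxPolyDP(c,2.5,True)[:,0].tolist() if cv2.contourArea(c)>300 else '')
hs=cv2.cvtColor(g['frame'],cv2.COLOR_RGB2HSV)
m=((hs[...,1]<80)&(hs[...,2]>165)).astype(np.uint8)*255;m[:200]=0
for c in cv2.findContours(m,0,2)[0]:
    if cv2.contourArea(c)>20: print('scene',cv2.contourArea(c),cv2.boundingRect(c))
m=((hs[...,1]<110)&(hs[...,2]>100)).astype(np.uint8)*255;m2=np.zeros_like(m);m2[205:290,280:375]=m[205:290,280:375]
c=max(cv2.findContours(m2,0,1)[0],key=cv2.contourArea);print('scoop scene',cv2.approxPolyDP(c,2.5,True)[:,0].tolist())
for c in [(.06,.038,.001),(.06,-.038,.001),(-.062,.038,.046),(-.062,-.038,.046)]:
    P=SC+R.from_euler('z',SYAW).apply(c);print('flat pred',proj(g,P).round(1),proj(f,P).round(1))
E
```

```text
Traceback (most recent call last):
bench.MotionError: the arm cannot follow that straight line within its joint ranges
```

```bash
python3 - <<'E'
from h import *
Z=0*LIP
print(np.round(monitor.sense()['joints'],2))
for dy in (0,-20,-40,20):
    for zz in(.1,.02,0):
        q=kinematics.ik(*tcp(Z,[*SC[:2],zz],SYAW+np.radians(dy),0));print(dy,zz,None if q is None else np.round(q,2))
E
```

```text
[-0.53  0.05  1.74  0.35  1.15 -2.65]
0 0.1 [-0.53  0.15  1.91  0.43  0.9  -2.79]
0 0.02 None
0 0 None
-20 0.1 [-0.39  0.08  1.99  0.28  0.73 -2.23]
-20 0.02 [-0.39  0.22  2.08  0.39  0.51 -2.36]
-20 0 [-0.39  0.26  2.1   0.43  0.45 -2.41]
-40 0.1 [-0.18  0.09  1.97 -0.05  0.67 -1.47]
-40 0.02 [-0.18  0.23  2.06 -0.07  0.44 -1.45]
-40 0 [-0.18  0.27  2.08 -0.08  0.38 -1.44]
20 0.1 None
20 0.02 None
20 0 None
```

```bash
sed -i 's/^SC=.*/SC=np.array([.5987,-.0088,0]);SYAW=np.radians(5.4)/' h.py; python3 - <<'E'
from h import *
Z=0*LIP
p,q=tcp(Z,[*SC[:2],.15],SYAW,0);env.movel(p,.2,frame=q)
p,q=tcp(Z,[*SC[:2],.015],SYAW,0);env.movel(p,.2,frame=q);st('low')
p,q=tcp(Z,[*SC[:2],-.008],SYAW,0);print(env.movel(p,.02,guard=4));s=st('touch')
print('model z',s['position'][2]-tcp(Z,[*SC[:2],0],SYAW,0)[0][2])
env.release();env.hold(.3);st('released')
s=monitor.sense();z=R.from_quat(s['ee_rot']).apply([0,0,1]);env.movel(np.array(s['position'])-.12*z,.2);st('clear')
env.hold(.3)
f=snap('top','fin_t.png');g=snap('scene','fin_s.png')
h=cv2.cvtColor(f['frame'],cv2.COLOR_RGB2HSV);m=((h[...,1]<60)&(h[...,2]>150)).astype(np.uint8)*255;m[:70]=0;m[350:]=0
for c in cv2.findContours(m,0,2)[0]:
    if 8<cv2.contourArea(c)<2000:
        M=cv2.moments(c);u=(M['m10']/M['m00'],M['m01']/M['m00']);print('top',cv2.contourArea(c),np.round(u),cv2.approxPolyDP(c,2.5,True)[:,0].tolist() if cv2.contourArea(c)>300 else '')
hs=cv2.cvtColor(g['frame'],cv2.COLOR_RGB2HSV)
m=((hs[...,1]<80)&(hs[...,2]>165)).astype(np.uint8)*255;m[:200]=0
for c in cv2.findContours(m,0,2)[0]:
    if cv2.contourArea(c)>20: print('scene',cv2.contourArea(c),cv2.boundingRect(c))
m=((hs[...,1]<110)&(hs[...,2]>100)).astype(np.uint8)*255;m2=np.zeros_like(m);m2[205:300,260:375]=m[205:300,260:375]
c=max(cv2.findContours(m2,0,1)[0],key=cv2.contourArea);print('scoop scene',cv2.approxPolyDP(c,2.5,True)[:,0].tolist())
for c in [(.06,.038,.001),(.06,-.038,.001),(-.062,.038,.046),(-.062,-.038,.046)]:
    P=SC+R.from_euler('z',SYAW).apply(c);print('flat pred',proj(g,P).round(1),proj(f,P).round(1))
E
```

```text
low 44.6 [ 0.492 -0.02   0.075] F [ 0.1 -0.9 -2.3] T [-0.   0.4 -0. ] gap 0.222
True
touch 45.31 [ 0.491 -0.019  0.061] F [1.9 1.1 1.8] T [ 0.3 -0.2  0.1] gap 0.225
model z 0.0017862389507802626
released 46.27 [ 0.491 -0.019  0.06 ] F [ 0.7 -0.3 -0.2] T [ 0.   0.2 -0. ] gap 1.0
clear 47.02 [ 0.444 -0.023  0.17 ] F [0.4 0.  0.1] T [-0.   0.2  0. ] gap 0.998
top 31.0 [411. 218.] 
top 39.5 [155. 215.] 
top 40.5 [175. 213.] 
top 29.5 [143. 208.] 
top 39.5 [133. 202.] 
top 35.5 [400. 200.] 
top 42.5 [175. 199.] 
top 32.0 [350. 196.] 
top 755.5 [279. 183.] [[288, 165], [266, 167], [270, 203], [279, 199], [292, 200]]
scene 958.0 (280, 345, 36, 42)
scene 292.0 (515, 298, 41, 26)
scene 108.0 (520, 265, 18, 20)
scene 2583.0 (156, 254, 125, 107)
scene 815.5 (300, 236, 47, 40)
scene 3373.0 (100, 219, 80, 58)
scoop scene [[306, 224], [300, 236], [293, 235], [290, 239], [290, 253], [331, 276], [347, 256], [323, 234]]
flat pred [349.6 258. ] [264.3 164. ]
flat pred [332.3 278. ] [290.5 161.5]
flat pred [309.  223.4] [267.6 203.3]
flat pred [290.4 241.4] [295.2 200.6]
```

All eight chips are accounted for: five in the bowl and three in the pan. The scoop's corners match a flat pose on the bench to within about 2 px, so I'm handing in.

```bash
python3 - <<'E'
from h import *
print(job.hand_in())
E
```

```text
the job is handed in; nothing more can be done
None
```

The job is handed in (no verdict was returned): five ceramic pieces are in the tumbler bowl, the other three are in the pan, and the scoop is lying flat and released on the open bench near its starting place, turned about 20°.

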